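# Unload a drilled ring from the toggle clamp fixture

## Task

Throw the toggle clamp's handle right over so that the clamp stays open by itself, then lift the white ring out of the fixture and set it down upright in the middle of the empty plywood tray. Lower it into the tray rather than dropping it, and leave the ring that is already in the other tray where it is.

Things in the scene. Friction and masses are not known exactly. Their poses are not given: they have to be found in the camera images.
- clamp (a joint): hinge angle (rad): about 0 clamped (handle upright, steel arm level, pressing on the ring's top); grows as the handle swings away from the ring, to a stop at 1.65 (handle level, arm upright, ring free). A spring pulls it shut below 0.6, on to the open stop above; about 8 N, 75 mm from the pin, starts it. Level hinge pin: 62 mm above the table, under the handle, square to the ring-handle line.
- handle_top (a point): top end of the clamp's straight handle (black grip 22 mm thick on the last 70 mm), 115 mm from the hinge pin; clamped, 177 mm above the table and 95 mm horizontally from the ring's axis. It swings straight away from the ring. The arm, 95 mm long, 16 mm wide with a 68 mm wide T-end over the ring, is rigidly square to the handle; clamped, its top is 69 mm above the table.
- ring: the clamped white coated steel ring, small holes in its side: outside 56 mm, inside 46 mm, height 40 mm, 0.14 to 0.28 kg. Origin: centre of its lower end; z: its axis, up. It sits on a dark steel base plate (15 mm thick, 90 mm wide, along the ring-handle line) round a locating disc 8 mm high, 38 mm wide, so its rim is 55 mm above the table.
- tray_empty: the empty one of two equal shallow square plywood trays, fixed, 115 mm square outside, floor 4 mm thick, walls 4 mm thick and 12 mm high over all. Origin at the centre of its underside, on the table; z up, x and y along its sides.
- ring_done: an identical ring, finished, standing loose in the other tray; to be left where it is. Origin at the centre of its lower end, z along its axis, up.

How it is judged:
On the way, in this order (a step that is already met when the one before it is completed fails the run):
1. the clamp is thrown over and open while the ring is still in its seat (value of joint clamp above 1.3 rad and distance of ring from where it was at the start of the episode below 0.015 m), for 0.2 s.
2. the ring is lifted clear of the fixture (height (world z) of ring above 0.03 m), for 0.1 s.
At the end, for the whole second after the job is handed in: The clamp is open (joint above 1.3 rad); the ring stands upright (within 0.15 rad) and at rest on the floor of the empty tray, its axis within 20 mm of the tray's centre; the finished ring is within 20 mm of where it was (value of joint clamp above 1.3 rad and horizontal distance between ring and tray_empty below 0.02 m and z of ring in the frame of tray_empty below 0.008 m and angle between ring's own z axis and vertical below 0.15 rad and linear speed of ring below 0.02 m/s and distance of ring_done from where it was at the start of the episode below 0.02 m); the robot touches nothing.
It fails at once if the ring is let go more than 20 mm above the tray's floor (horizontal distance between ring and tray_empty below 0.1 m and z of ring in the frame of tray_empty above 0.024 m and contact force between the fingers and ring below 0.1 N).
It fails at once if the finished ring in the other tray is knocked over (angle between ring_done's own z axis and vertical above 0.3 rad).
It also fails if it takes over 46 s, if anything falls off the work surface, if the arm or the gripper's body presses on something with over 40 N, if the wrist force passes 120 N, or if a joint passes its speed limit or range.

## Robot

A 7-joint arm with a two-finger parallel gripper is mounted at the origin on the work surface. World frame = base frame: x ahead of the robot, y to its left, z up, the work surface at z = 0. Lengths are in m, angles in rad, forces in N, time in s.
With the tool pointing down it reaches from about 0.35 to 0.9 m from the base axis. Payload 8.1 kg.
Tool frame: the origin (TCP) lies between the finger pads; the fingertips stand 22 mm ahead of it and the grasp point (between the pads) lies 3 mm ahead of it; z points along the fingers, x is the direction in which the jaws open and shut, and the axes are right-handed (so a half turn about z gives the same grasp; the last joint's range is limited). The gripper opens to 92 mm and grips with 3 to 60 N. Pads are 19 mm wide; open, the fingers measure 130 mm over their backs; the gripper's body (75 mm by 190 mm) begins 47 mm behind the grasp point.
Start: joints at [-0.103, 0.434, 0.025, 1.573, -0.012, 1.134, -0.075], TCP at [0.625, -0, 0.249] pointing down, gripper open.
Joint ranges: [-2.62, 2.62], [-0.44, 2.09], [-1.27, 1.32], [0.08, 2.57], [-1.32, 4.46], [0.12, 2], [-2.74, 2.74]. Speed limits (rad/s): [2.22, 2.22, 3.01, 3.01, 3.14, 3.14, 3.14].

## Interface

Orientations are given as a rotation vector (axis times angle).
In Python, from cell import arm, vision, order gives the robot as it stands.
- The arm moves only by the tool apply_moves, never from a script. Its argument "commands" is a list of rows, each a list of 6 numbers: the shift along the tool's x, y, z in cm, then the turn, a rotation vector about the tool's x, y, z in rad. A call has 1 to 5 rows; each row shifts and turns the commanded pose from where the row before left it, along the tool's axes as they then stand; what a row does not reach is not made up. A row lasts 1/10 s, in which the tool goes at most 50 mm and 8.59 degrees, less where a joint would pass 70% of its speed; a pose out of reach is approached as far as the arm can. A call with a gripper value outside its range is refused whole. "claw" is the closure, from -1 (fully open) to 1 (shut), so that 0 is half open, set as the call begins (left out, the last holds). The fingers move at their own pace and stop on an object; "newtons" is the grip in N (left out, the last holds). Time passes only in rows, so rows that do not move let the fingers close. It gives the time, the measured TCP pose, the force and the opening at its end, in the units of the state.
- arm.observe(): the state, without advancing time (a new reading comes with each control period).
- vision.get_image(name): name is "scene" or "side" or "wrist"; returns (picture, depth): 480x640x3 uint8, red, green, blue; 480x640 float32, m along the optical axis (not along the pixel's ray), 0 where there is no reading.
- vision.get_calibration(name): a dict with "K" (3x3 intrinsics, pixels), "R" (3x3) and "t" (3): a world point X has camera coordinates R X + t. Camera axes: x right, y down, z forward; pixel columns grow to the right and rows downward; lengths in m; the calibration is good to about 2 mm. The wrist camera is an equidistant fisheye: a pixel r from the principal point sees the ray r / f radians off the axis. A picture is of the moment at which its call begins: read the wrist's pose just before it. get_calibration takes no time and is no camera call; for the wrist camera it gives the pose at the moment of the call.
- order.sign_off(): hands the job in, once; it reports no verdict.
The state is a dict: "clock": time; "joints": joint angles; "dq": joint speeds; "joint_efforts": joint torques, N m; "position": TCP position; "ee_rot": TCP orientation; "force": force on the tool from outside, world axes, zero at the start; "ft_torque": the same for the moment, N m; "width": opening from 0.0 (shut) to 1.0 (fully open).
Only numpy, scipy, OpenCV 4.12 (cv2) and the standard library are available. Lean on these libraries where they do the work, as an engineer would, in place of code of your own. Each camera call takes 0.05 s, during which the arm holds its last target.

## Working session

There is one attempt and no reset: what is moved stays moved. The work goes in short steps, Python scripts to look and compute and a tool call to move; the robot and the scene stay as the last step left them, time stands still between calls to the robot, and variables do not carry over. Pictures are saved under pics/ and viewed, and the job is handed in when it is done.

Besides the shell and the picture viewer there is one more tool, called after "Call:" as name([rows], argument=value, ...), one row to a line, values as JSON. apply_moves: Moves the arm, as the interface text tells. Its arguments: {"type":"object","properties":{"commands":{"type":"array","items":{"type":"array","items":{"type":"number"}}},"claw":{"type":"number"},"newtons":{"type":"number"}},"required":["commands"]}

```bash
ls && mkdir -p pics && python3 - <<'E'
from cell import arm, vision, order
import cv2, numpy as np
s=arm.observe()
for k,v in s.items(): print(k,np.round(v,4))
for n in("scene","side","wrist"):
    c=vision.get_calibration(n); print(n,{k:np.round(v,4).tolist() for k,v in c.items()})
    im,d=vision.get_image(n); np.savez(f"pics/{n}0.npz",im=im,d=d,**{k:c[k] for k in("K","R","t")})
    cv2.imwrite(f"pics/{n}0.png",im[:,:,::-1])
E
```

```text
pics
clock 0.0
joints [-0.1026  0.4352  0.025   1.5741 -0.0116  1.134  -0.0751]
dq [ 0.0002  0.0017 -0.0012  0.0025  0.0024 -0.0002  0.0003]
joint_efforts [ 4.00000e-04 -6.67854e+01  9.84900e-01 -3.14464e+01 -6.05000e-02
  4.28000e-02  1.00000e-04]
position [ 6.245e-01 -1.000e-04  2.480e-01]
ee_rot [ 3.1415e+00 -2.0000e-04 -2.4000e-03]
force [-0.0507 -0.0375 -0.1436]
ft_torque [ 0.0089 -0.0075  0.0135]
width 1.0018
scene {'K': [[478.2853, 0.0, 313.7119], [0.0, 478.2853, 236.0182], [0.0, 0.0, 1.0]], 'R': [[-0.8144, 0.5804, -0.0005], [0.4654, 0.6525, -0.5981], [-0.3468, -0.4873, -0.8014]], 't': [0.4438, -0.14, 1.145]}
side {'K': [[475.1411, 0.0, 325.093], [0.0, 475.1411, 237.3628], [0.0, 0.0, 1.0]], 'R': [[0.7304, -0.6826, 0.0218], [-0.4127, -0.4667, -0.7822], [0.5442, 0.5623, -0.6226]], 't': [-0.4136, 0.3182, 0.5361]}
wrist {'K': [[371.6483, 0.0, 318.4645], [0.0, 371.6483, 239.2607], [0.0, 0.0, 1.0]], 'R': [[1.0, -0.0008, -0.001], [-0.0005, -0.9502, 0.3116], [-0.0013, -0.3116, -0.9502]], 't': [-0.6247, -0.039, 0.3914]}
```

View pics/scene0.png

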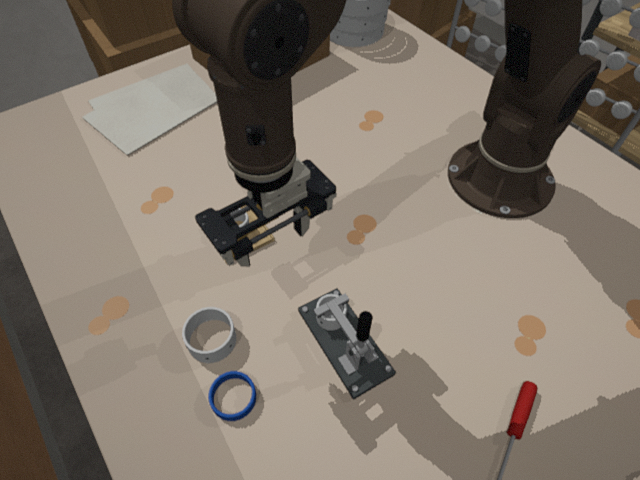

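View pics/side0.png

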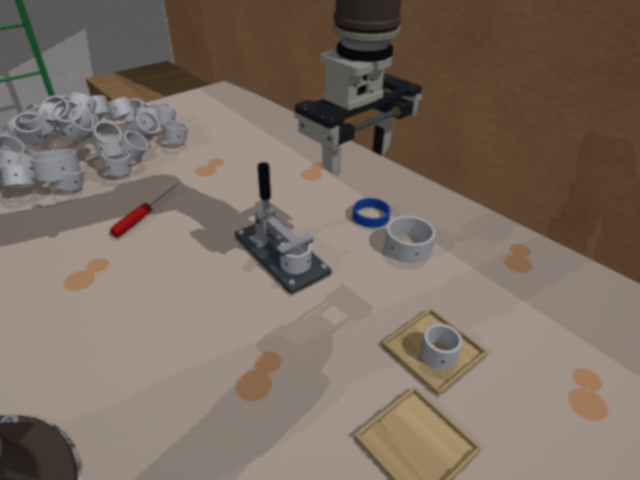

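View pics/wrist0.png

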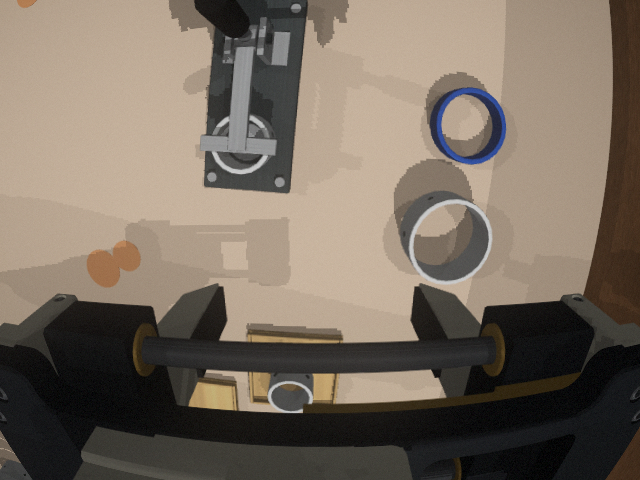

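The side view shows the clamp with its handle at (264,180) and the ring at (295,257), the occupied tray at (433,349) and the empty tray at (417,440). The wrist view shows the clamped ring at (242,144) and the base plate, with the handle side up (+y).

```bash
cat > h.py <<'E'
import numpy as np, cv2
def load(n):
    z=np.load(f"pics/{n}.npz"); return z["im"],z["d"],z["K"],z["R"],z["t"]
def rays(px,K,R,t,fish):
    px=np.atleast_2d(np.asarray(px,float))
    a=(px-[K[0,2],K[1,2]])/[K[0,0],K[1,1]]
    if fish:
        th=np.linalg.norm(a,axis=1,keepdims=True); v=np.hstack([a/np.maximum(th,1e-9)*np.sin(th),np.cos(th)])
    else: v=np.hstack([a,np.ones((len(a),1))])
    return -R.T@t, v@R
def plane(px,z,K,R,t,fish=False):
    o,d=rays(px,K,R,t,fish); return o+d*((z-o[2])/d[:,2])[:,None]
def tri(o1,d1,o2,d2):
    A=np.zeros((3,3));b=np.zeros(3)
    for o,d in((o1,d1),(o2,d2)):
        d=d/np.linalg.norm(d);P=np.eye(3)-np.outer(d,d);A+=P;b+=P@o
    X=np.linalg.solve(A,b)
    return X,[np.linalg.norm((np.eye(3)-np.outer(d,d)/(d@d))@(X-o)) for o,d in((o1,d1),(o2,d2))]
E
python3 - <<'E'
from h import *
im,d,K,R,t=load("side0"); print("cam",-R.T@t)
hsv=cv2.cvtColor(im,cv2.COLOR_RGB2HSV)
for p in[(433,380),(417,440),(430,290),(280,400),(300,230),(264,180)]: print(p,im[p[1],p[0]],hsv[p[1],p[0]],d[p[1],p[0]])
for n,b in(("side0",(220,150,500,480)),("wrist0",(160,0,330,220)),("scene0",(280,270,420,410))):
    im=load(n)[0]; x0,y0,x1,y1=b; c=im[y0:y1,x0:x1]; f=min(800/c.shape[1],600/c.shape[0]); cv2.imwrite(f"pics/{n}_z.png",cv2.resize(c,None,fx=f,fy=f,interpolation=cv2.INTER_CUBIC)[:,:,::-1]); print(n,f)
E
```

```text
cam [ 0.14170706 -0.43533739  0.59175633]
(433, 380) [152 132  98] [ 19  91 152] 0.68952674
(417, 440) [152 131  98] [ 18  91 152] 0.617158
(430, 290) [154 142 132] [ 14  36 154] 0.8423422
(280, 400) [135 124 115] [ 14  38 135] 0.6624548
(300, 230) [153 141 131] [ 14  37 153] 0.96651924
(264, 180) [ 9  9 10] [120  26  10] 0.8316807
side0 1.8181818181818181
wrist0 2.727272727272727
scene0 4.285714285714286
```

View pics/side0_z.png

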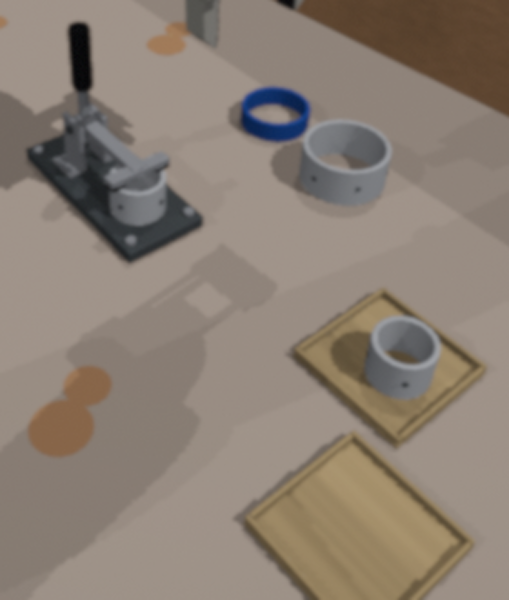

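View pics/wrist0_z.png

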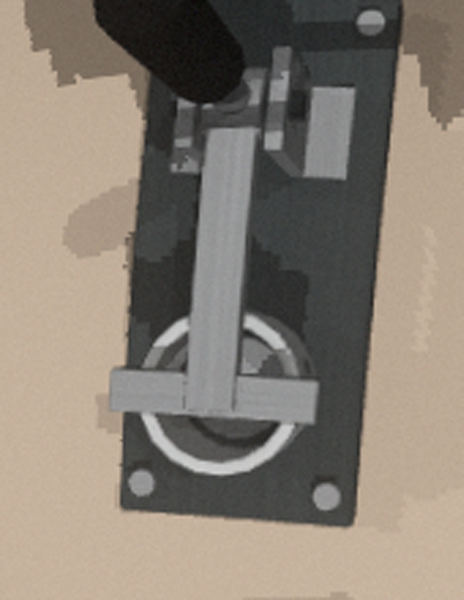

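View pics/scene0_z.png

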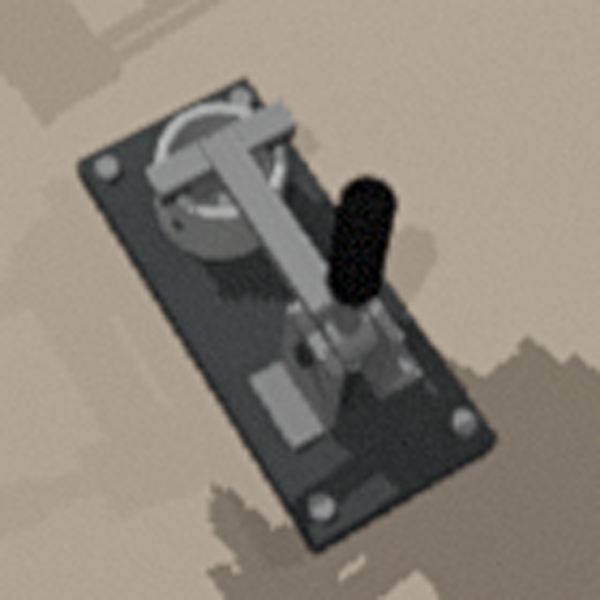

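The zooms show the ring's bright rim under the T-bar, the black grip's top end at about (264,164) in the side view and (367,314) in the scene view, and both trays' outlines. I'll compute positions from these.

```bash
python3 - <<'E'
from h import *
# ring rim, wrist
im,d,K,R,t=load("wrist0"); g=im.min(2).astype(int); hsv=cv2.cvtColor(im,cv2.COLOR_RGB2HSV)
m=np.zeros(g.shape,bool); m[100:180,205:285]=True
w=m&(g>185)&(hsv[...,1]<25)
print("rim px",w.sum())
ys,xs=np.nonzero(w); P=plane(np.c_[xs,ys],0.055,K,R,t,True)[:,:2]
from scipy.optimize import least_squares
f=least_squares(lambda p:np.hypot(P[:,0]-p[0],P[:,1]-p[1])-p[2],[*P.mean(0),.025],loss='soft_l1',f_scale=.001)
print("ring c,r",f.x, "res",np.std(f.fun))
# plate in wrist: dark
m=np.zeros(g.shape,np.uint8); m[20:200,195:310]=1
dk=((im.max(2)<75)*m).astype(np.uint8)
dk=cv2.morphologyEx(dk,cv2.MORPH_OPEN,np.ones((3,3)))
# right edge, rows 60..180
for side in(0,1):
    E=[]
    for r in range(90 if side==0 else 20,178):
        c=np.nonzero(dk[r])[0]
        if len(c): E.append(((c[-1]+.5) if side else c[0]-.5,r))
    Q=plane(E,0.015,K,R,t,True)[:,:2].astype(np.float32)
    vx,vy,x0,y0=cv2.fitLine(Q,cv2.DIST_HUBER,0,.01,.01).ravel(); print("edge",side,vx,vy,x0,y0,np.degrees(np.arctan2(vy,vx)))
E=[]
for c in range(212,285):
    r=np.nonzero(dk[:,c])[0]; E.append((c,r[-1]+.5))
Q=plane(E,0.015,K,R,t,True)[:,:2].astype(np.float32)
v=cv2.fitLine(Q,cv2.DIST_HUBER,0,.01,.01).ravel();print("end",v,np.degrees(np.arctan2(v[1],v[0])))
# handle top
tops={}
for n,b in(("side0",(240,150,290,215)),("scene0",(350,300,385,350))):
    im2,d2,K2,R2,t2=load(n); x0,y0,x1,y1=b
    mk=(im2[y0:y1,x0:x1].max(2)<28).astype(np.uint8)
    nl,lab,st,ce=cv2.connectedComponentsWithStats(mk); k=1+np.argmax(st[1:,4])
    ys,xs=np.nonzero(lab==k); rect=cv2.minAreaRect(np.c_[xs,ys].astype(np.float32)); print(n,"bbox",st[k]+[x0,y0,0,0,0],"c",ce[k]+[x0,y0],"rect",rect)
    A=np.c_[xs+x0,ys+y0].astype(float); c=A.mean(0); u,s,vt=np.linalg.svd(A-c,full_matrices=False); ax=vt[0]*np.sign(-vt[0][1]); pr=(A-c)@ax
    wid=2*np.abs((A-c)@vt[1]).max(); top=c+ax*pr.max(); bot=c+ax*pr.min(); print(" top",top,"bot",bot,"w",wid)
    tops[n]=(rays(top,K2,R2,t2,False),rays(c,K2,R2,t2,False),rays(bot,K2,R2,t2,False))
for i,l in enumerate(("top","centre","bot")):
    a,b=tops["side0"][i],tops["scene0"][i]; print(l,tri(a[0],a[1][0],b[0],b[1][0]))
# trays side
im,d,K,R,t=load("side0"); hsv=cv2.cvtColor(im,cv2.COLOR_RGB2HSV)
mk=((hsv[...,1]>62)&(hsv[...,0]>13)&(hsv[...,0]<26)&(hsv[...,2]>60)).astype(np.uint8); mk[:290]=0; mk[:,:340]=0
mk=cv2.morphologyEx(mk,cv2.MORPH_CLOSE,np.ones((5,5)))
cv2.imwrite("pics/traymask.png",mk*255)
cs,_=cv2.findContours(mk,cv2.RETR_EXTERNAL,cv2.CHAIN_APPROX_NONE)
for c in cs:
    if cv2.contourArea(c)<2000: continue
    hull=cv2.convexHull(c)[:,0]; W=plane(hull,0.012,K,R,t)[:,:2].astype(np.float32); 
    W=W[hull[:,1]<478]
    print("tray",cv2.minAreaRect(W),"bbox",cv2.boundingRect(c)); print(cv2.approxPolyDP(c,8,True)[:,0].tolist())
E
```

```text
rim px 294
ring c,r [0.55487179 0.06611217 0.02529292] res 0.0008682001357919438
edge 0 0.08691733 0.9962155 0.5115832 0.075082056 85.01371
edge 1 0.097978465 0.99518853 0.60416657 0.107659325 84.37722
end [ 0.9976745  -0.06815793  0.55095905  0.01993303] -3.9081917
side0 bbox [259 164  10  36 290] c [263.83448276 180.70344828] rect ((23.88832664489746, 31.436546325683594), (35.33853530883789, 8.407151222229004), 85.91438293457031)
 top [262.64139408 163.81341556] bot [265.13126086 199.06136654] w 8.418389316340479
scene0 bbox [357 312  15  29 326] c [363.52760736 325.90797546] rect ((13.282432556152344, 26.04459571838379), (12.736944198608398, 28.5931396484375), 8.972626686096191)
 top [365.7949611 311.9666534] bot [361.20390052 340.19579695] w 13.177416862353473
top (array([0.55995633, 0.15728727, 0.17936849]), [np.float64(0.0005841537584084916), np.float64(0.0005841537584083307)])
centre (array([0.56322818, 0.16123447, 0.14223735]), [np.float64(0.00025884161166995817), np.float64(0.00025884161166985165)])
bot (array([0.56636311, 0.16505887, 0.09968733]), [np.float64(1.3681351666147157e-05), np.float64(1.3681351666404283e-05)])
tray ((0.47790685296058655, -0.269980251789093), (0.0861453115940094, 0.16011784970760345), 42.29323959350586) bbox (354, 387, 127, 93)
[[355, 433], [389, 479], [453, 479], [480, 449], [415, 387]]
tray ((0.5874438881874084, -0.21880054473876953), (0.11884834617376328, 0.12177061289548874), 86.44332122802734) bbox (381, 309, 106, 87)
[[428, 309], [381, 345], [439, 395], [486, 350]]
```

View pics/traymask.png

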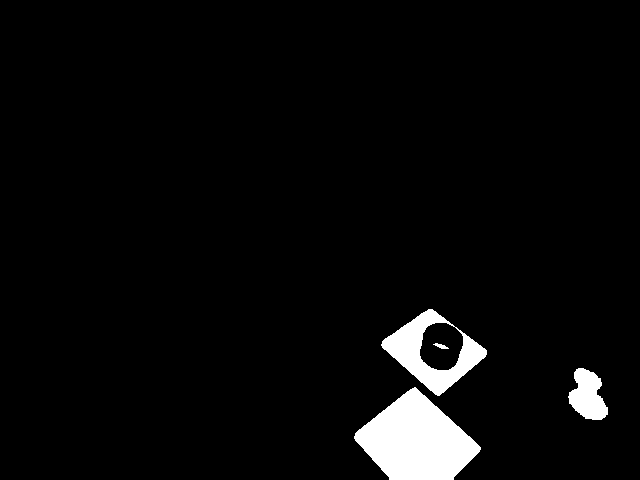

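```bash
python3 - <<'E'
from h import *
_,_,Kw,Rw,tw=load("wrist0"); C=-Rw.T@tw; print("cam",C)
for n in("scene0","side0"):
    im,d,K,R,t=load(n)
    for X in(C,[.6245,0,.248],[.6245,.04,.32],[.555,.066,.055],[.563,.1607,.177]):
        c=R@X+t; p=K@c; p=p[:2]/p[2]; print(n,np.round(X,3),p.round(1),"z",c[2].round(3),"depth", d[int(p[1]),int(p[0])] if 0<p[1]<480 else None)
im,d,K,R,t=load("side0")
W=plane([[355,433],[415,387],[480,449]],.012,K,R,t)[:,:2]; print(W, np.linalg.norm(np.diff(W,axis=0),axis=1), "centre",(W[0]+W[2])/2, np.degrees(np.arctan2(*(W[1]-W[0])[::-1])),np.degrees(np.arctan2(*(W[2]-W[1])[::-1])))
im=load("scene0")[0]; c=im[100:300,170:370]; cv2.imwrite("pics/grip_z.png",cv2.resize(c,(600,600),interpolation=cv2.INTER_CUBIC)[:,:,::-1])
E
```

```text
cam [0.62515075 0.08431494 0.38338227]
scene0 [0.625 0.084 0.383] [300.  216.8] z 0.58 depth 0.679031
scene0 [0.624 0.    0.248] [271.1 237.6] z 0.73 depth 1.0276225
scene0 [0.624 0.04  0.32 ] [283.1 225.3] z 0.652 depth 0.6692241
scene0 [0.555 0.066 0.055] [330.1 306.2] z 0.876 depth 0.8598857
scene0 [0.563 0.161 0.177] [365.1 315.4] z 0.73 depth 0.73121524
side0 [0.625 0.084 0.383] [320.8  43.8] z 0.685 depth 1.6034808
side0 [0.624 0.    0.248] [356.7 149.4] z 0.722 depth 1.2455391
side0 [0.624 0.04  0.32 ] [340.2  95.7] z 0.699 depth 0.6266705
side0 [0.555 0.066 0.055] [295.7 246. ] z 0.841 depth 0.8300632
side0 [0.563 0.161 0.177] [262.6 163.7] z 0.823 depth 0.82558864
[[ 0.39995973 -0.23421893]
 [ 0.51201774 -0.24346847]
 [ 0.50165869 -0.35598418]] [0.1124391  0.11299158] centre [ 0.45080921 -0.29510156] -4.7186308226073805 -95.26025195801088
```

View pics/grip_z.png

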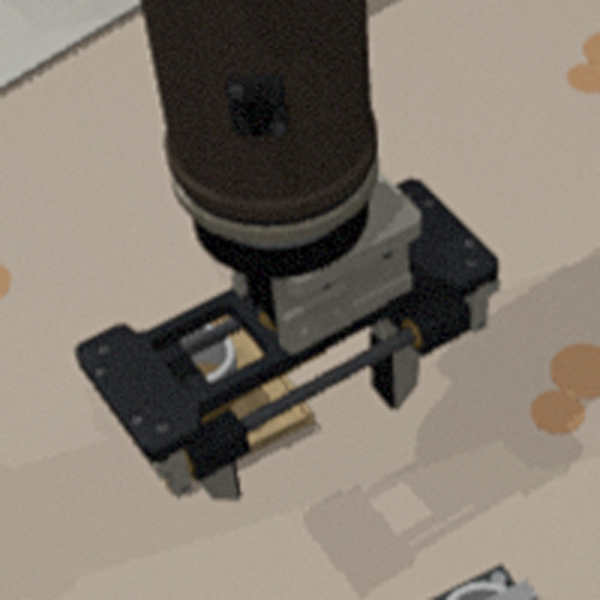

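The empty tray is centred at about (0.451, -0.295). The ring is at (0.555, 0.066) and the handle axis at (0.563, 0.161), which is 95 mm apart as stated. The ring-handle line points at about 85°. No housing is visible at the wrist camera's position. I'll shut the gripper and bring it to the ring side of the handle.

Call:
apply_moves([
  [-1.6, -3, 2.5, 0, 0, 0],
  [-1.6, -3, 2.5, 0, 0, 0],
  [-1.6, -3, 2.5, 0, 0, 0],
  [-1.6, -3, 2.6, 0, 0, 0],
  [0, 0, 0, 0, 0, 0.087],
], claw=1, newtons=20)

```text
clock: 0.65
position: [0.5562, 0.1249, 0.1441]
ee_rot: [-3.138, 0.127, 0.012]
force: [0.5, -0.1, -0.1]
width: 0.614
```

Call:
apply_moves([
  [0, 0, 0, 0, 0, 0],
  [0, 0, 0, 0, 0, 0],
])

```text
clock: 0.85
position: [0.5616, 0.1194, 0.1481]
ee_rot: [3.138, -0.134, 0.001]
force: [0.4, 0.2, 0.4]
width: 0.438
```

```bash
cat > snap.py <<'E'
import sys,cv2,numpy as np
from cell import arm,vision
tag=sys.argv[1]; s=arm.observe(); print({k:np.round(s[k],4).tolist() for k in("clock","position","ee_rot","force","width","joints")})
for n in sys.argv[2:]:
    c=vision.get_calibration(n); im,d=vision.get_image(n); np.savez(f"pics/{n}{tag}.npz",im=im,d=d,**{k:c[k] for k in("K","R","t")}); cv2.imwrite(f"pics/{n}{tag}.png",im[:,:,::-1])
E
python3 snap.py 1 side
```

```text
{'clock': 0.85, 'position': [0.5616, 0.1194, 0.1481], 'ee_rot': [3.1383, -0.1344, 0.0014], 'force': [0.4433, 0.1618, 0.3644], 'width': 0.4377, 'joints': [-0.3081, 0.455, 0.0071, 1.819, -0.0032, 0.8669, -0.3853]}
```

View pics/side1.png

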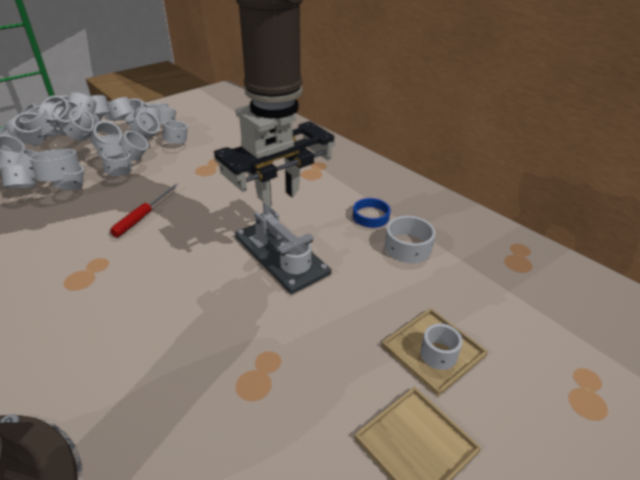

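The shut fingers are just on the ring side of the handle, with the gripper body above it. The fingers are still closing, so I'll let them finish and then push along tool -y.

Call:
apply_moves([
  [0, 0, 0, 0, 0, 0],
  [0, 0, 0, 0, 0, 0],
  [0, 0, 0, 0, 0, 0],
  [0, 0, 0, 0, 0, 0],
  [0, -1, 0, 0, 0, 0],
])

```text
clock: 1.4
position: [0.5621, 0.1286, 0.1478]
ee_rot: [3.138, -0.14, 0.0]
force: [0.4, 0.0, 0.1]
width: 0.011
```

Call:
apply_moves([
  [0, -1, 0, 0, 0, 0],
  [0, -1, 0, 0, 0, 0],
  [0, -1, 0, 0, 0, 0],
])

```text
clock: 1.7
position: [0.5646, 0.1579, 0.1481]
ee_rot: [3.135, -0.139, -0.001]
force: [-1.3, -10.0, 6.4]
width: 0.001
```

Call:
apply_moves([
  [0, -1, 0, 0, 0, 0],
  [0, -1, 0, 0, 0, 0],
  [0, -1, 0, 0, 0, 0],
  [0, -1, 0, 0, 0, 0],
])

```text
clock: 2.1
position: [0.5678, 0.2008, 0.1476]
ee_rot: [3.139, -0.136, -0.001]
force: [-0.1, 0.5, 0.3]
width: 0.006
```

```bash
python3 snap.py 2 side
```

```text
{'clock': 2.1, 'position': [0.5678, 0.2008, 0.1476], 'ee_rot': [3.1385, -0.1361, -0.0005], 'force': [-0.1318, 0.4967, 0.3408], 'width': 0.0061, 'joints': [-0.4285, 0.4963, -0.0001, 1.7471, 0.0, 0.8986, -0.5153]}
```

View pics/side2.png

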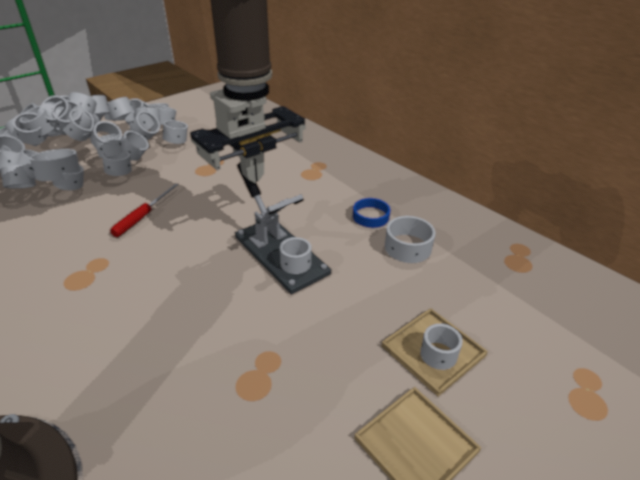

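The handle has gone past the over-centre point, the push force has dropped, and the arm is rising off the ring at (295,255). I'll push a bit further, then check.

Call:
apply_moves([
  [0, -1, 0, 0, 0, 0],
  [0, -1, 0, 0, 0, 0],
  [0, 0, 0, 0, 0, 0],
  [0, 0, 0, 0, 0, 0],
])

```text
clock: 2.55
position: [0.5697, 0.2199, 0.1477]
ee_rot: [3.139, -0.136, -0.0]
force: [0.5, -1.0, 0.1]
width: 0.007
```

```bash
python3 snap.py 3 side
```

```text
{'clock': 2.55, 'position': [0.5697, 0.2199, 0.1477], 'ee_rot': [3.1386, -0.1357, -0.0], 'force': [0.4699, -0.9556, 0.1067], 'width': 0.0075, 'joints': [-0.4553, 0.508, -0.0009, 1.7256, 0.0006, 0.908, -0.5429]}
```

View pics/side3.png

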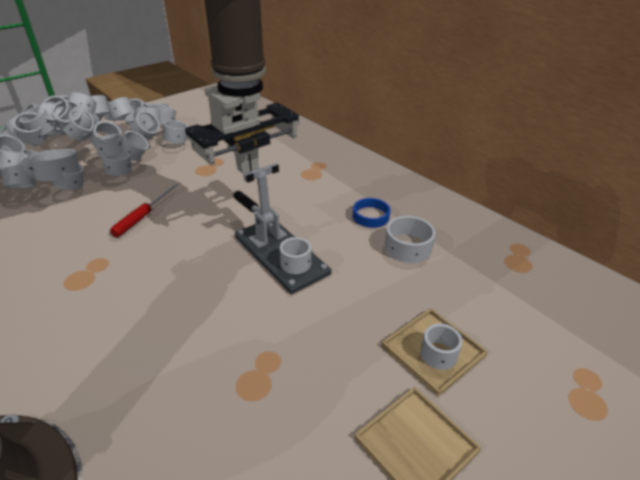

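The clamp is fully over: the arm stands upright, the handle is level, and the ring is still seated. I'll raise the tool, open the gripper and go over the ring.

Call:
apply_moves([
  [0, 0, -4.5, 0, 0, 0],
  [0, 0, -4.5, 0, 0, 0],
  [0, 4, 0, 0, 0, 0],
  [0, 4, 0, 0, 0, 0],
  [0, 4, 0, 0, 0, 0],
], claw=-1)

```text
clock: 3.1
position: [0.5591, 0.0981, 0.2382]
ee_rot: [3.139, -0.137, 0.002]
force: [-0.4, 0.6, -0.3]
width: 0.391
```

Call:
apply_moves([
  [0, 3.4, 0, 0, 0, 0],
  [0, 0, 0, 0, 0, 0],
  [0, 0, 0, 0, 0, 0],
  [0, 0, 0, 0, 0, 0],
])

```text
clock: 3.5
position: [0.5563, 0.0672, 0.2378]
ee_rot: [-3.138, 0.135, -0.0]
force: [0.7, 1.2, 1.2]
width: 0.739
```

```bash
python3 snap.py 4 wrist
```

```text
{'clock': 3.5, 'position': [0.5563, 0.0672, 0.2378], 'ee_rot': [-3.138, 0.1353, -0.0002], 'force': [0.659, 1.1952, 1.2067], 'width': 0.7392, 'joints': [-0.2451, 0.339, 0.0397, 1.7506, -0.0159, 1.052, -0.2859]}
```

View pics/wrist4.png

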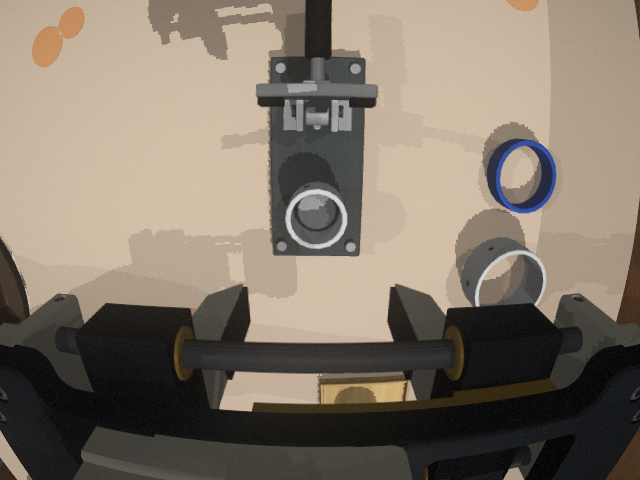

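The ring is seated with its rim unobstructed at (317,218), and the arm stands upright at (316,92).

```bash
python3 - <<'E'
from h import *
from scipy.optimize import least_squares
im,d,K,R,t=load("wrist4"); g=im.min(2).astype(int)
m=np.zeros(g.shape,bool); m[175:258,278:355]=True
w=m&(g>195)
ys,xs=np.nonzero(w); P=plane(np.c_[xs,ys],0.055,K,R,t,True)[:,:2]
f=least_squares(lambda p:np.hypot(P[:,0]-p[0],P[:,1]-p[1])-p[2],[*P.mean(0),.025],loss='soft_l1',f_scale=.001)
print(w.sum(),f.x,np.std(f.fun)); c=f.x[:2]
zz=d[ys,xs]; o,v=rays(np.c_[xs,ys],K,R,t,True); 
a=np.deg2rad(-4.9); X=np.array([np.cos(a),np.sin(a)]);Y=np.array([np.sin(a),-np.cos(a)])
dl=c-[.5563,.0672]; print("tool shift cm",dl@X*100,dl@Y*100)
E
```

```text
551 [0.55459841 0.06625508 0.02523406] 0.0009286032538974476
tool shift cm -0.1614657384527684 0.10868096255376201
```

Call:
apply_moves([
  [-0.2, 0.1, 3, 0, 0, 0],
  [0, 0, 4, 0, 0, 0],
  [0, 0, 4, 0, 0, 0],
  [0, 0, 3, 0, 0, 0],
  [0, 0, 0, 0, 0, 0],
])

```text
clock: 4.05
position: [0.5514, 0.0662, 0.094]
ee_rot: [3.137, -0.133, -0.011]
force: [-0.5, -0.1, 0.7]
width: 0.999
```

```bash
python3 snap.py 5 wrist side
```

```text
{'clock': 4.05, 'position': [0.5514, 0.0662, 0.094], 'ee_rot': [3.1374, -0.1334, -0.0112], 'force': [-0.5102, -0.0853, 0.6839], 'width': 0.9991, 'joints': [-0.2352, 0.5037, 0.0272, 1.9066, -0.0202, 0.7388, -0.2813]}
```

View pics/wrist5.png

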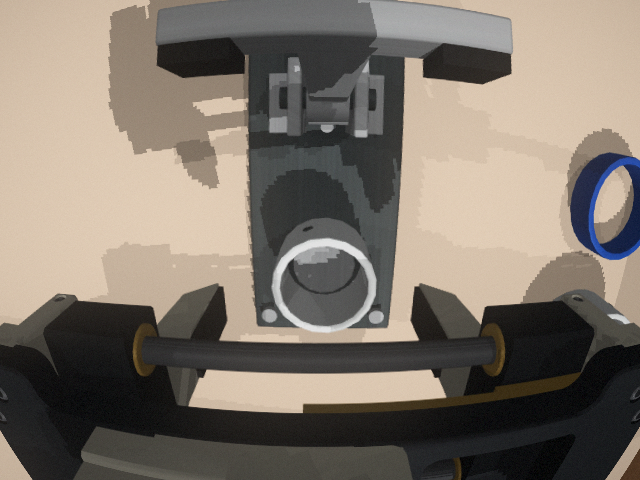

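View pics/side5.png

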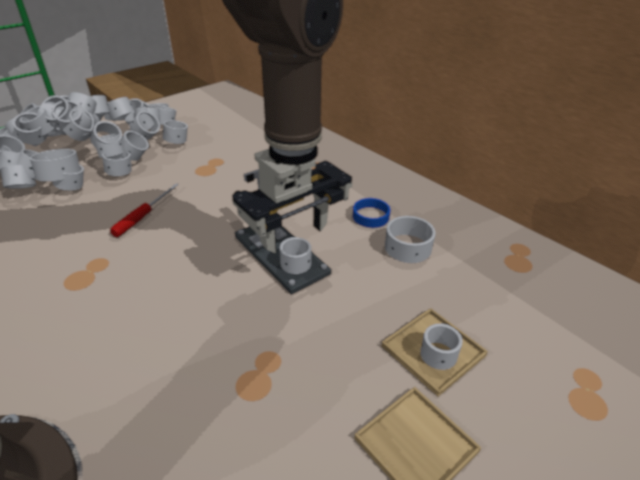

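```bash
python3 - <<'E'
from cell import arm
import numpy as np
s=arm.observe();print(s['clock'],np.round(s['position'],4),np.round(s['ee_rot'],4))
E
```

```text
4.15 [0.5543 0.0663 0.098 ] [-3.1387e+00  1.3460e-01  1.1000e-03]
```

The tool has settled at (0.5543, 0.0663), which matches the ring within 1 mm. The jaws are fully open and straddle it, so I'll go down and grip.

Call:
apply_moves([
  [0, 0, 2.5, 0, 0, 0],
  [0, 0, 1.5, 0, 0, 0],
  [0, 0, 1.0, 0, 0, 0],
  [0, 0, 0, 0, 0, 0],
  [0, 0, 0, 0, 0, 0],
])

```text
clock: 4.65
position: [0.5551, 0.0657, 0.0489]
ee_rot: [-3.138, 0.136, -0.003]
force: [0.4, 0.0, -0.6]
width: 1.003
```

Call:
apply_moves([
  [0, 0, 0, 0, 0, 0],
  [0, 0, 0, 0, 0, 0],
  [0, 0, 0, 0, 0, 0],
  [0, 0, 0, 0, 0, 0],
  [0, 0, 0, 0, 0, 0],
], claw=1, newtons=25)

```text
clock: 5.15
position: [0.5542, 0.0654, 0.0478]
ee_rot: [-3.139, 0.137, -0.0]
force: [1.6, -0.2, 1.8]
width: 0.615
```

Call:
apply_moves([
  [0, 0, 0, 0, 0, 0],
  [0, 0, 0, 0, 0, 0],
  [0, 0, 0, 0, 0, 0],
])

```text
clock: 5.45
position: [0.5542, 0.0654, 0.0478]
ee_rot: [3.139, -0.137, 0.0]
force: [-1.5, -0.0, 2.1]
width: 0.613
```

The opening is 0.613 × 92 = 56.4 mm, so the jaws are on the ring. Lifting.

Call:
apply_moves([
  [0, 0, -1, 0, 0, 0],
  [0, 0, -2, 0, 0, 0],
  [0, 0, -3, 0, 0, 0],
  [0, 0, -3, 0, 0, 0],
  [0, 0, 0, 0, 0, 0],
])

```text
clock: 5.95
position: [0.5566, 0.0657, 0.1419]
ee_rot: [-3.137, 0.137, -0.01]
force: [0.6, -0.8, -1.4]
width: 0.612
```

```bash
python3 snap.py 6 side wrist
```

```text
{'clock': 5.95, 'position': [0.5566, 0.0657, 0.1419], 'ee_rot': [-3.1369, 0.137, -0.0102], 'force': [0.628, -0.8033, -1.3532], 'width': 0.612, 'joints': [-0.2372, 0.4398, 0.0329, 1.8654, -0.019, 0.83, -0.282]}
```

View pics/side6.png

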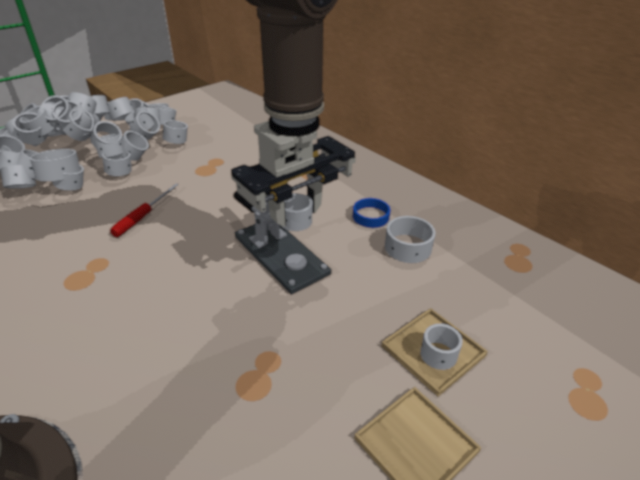

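The ring is in the jaws at (298,212), clear of the locating disc at (296,261). I'll carry it high, past the empty tray, to a place where the wrist camera sees that tray.

Call:
apply_moves([
  [0, 0, -3, 0, 0, 0],
  [-0.5, 2, -3, 0, 0, 0],
  [-0.6, 4, -3, 0, 0, 0],
  [-0.6, 4, 0, 0, 0, 0],
  [-0.6, 4, 0, 0, 0, 0],
])

```text
clock: 6.55
position: [0.5185, -0.0731, 0.2272]
ee_rot: [3.139, -0.136, -0.001]
force: [-0.4, -0.9, -2.1]
width: 0.614
```

Call:
apply_moves([
  [-0.6, 4, 0, 0, 0, 0],
  [-0.6, 4, 0, 0, 0, 0],
  [-0.6, 4, 0, 0, 0, 0],
  [-0.6, 4, 0, 0, 0, 0],
  [-0.6, 4, 0, 0, 0, 0],
])

```text
clock: 7.05
position: [0.4705, -0.2696, 0.226]
ee_rot: [-3.138, 0.136, 0.004]
force: [0.9, 0.4, -1.4]
width: 0.612
```

Call:
apply_moves([
  [-0.6, 4, 0, 0, 0, 0],
  [-0.6, 4, 0, 0, 0, 0],
  [0, 2, 0, 0, 0, 0],
  [0, 0, 0, 0, 0, 0],
  [0, 0, 0, 0, 0, 0],
])

```text
clock: 7.55
position: [0.4507, -0.3665, 0.226]
ee_rot: [-3.137, 0.138, 0.004]
force: [0.2, -0.1, -2.4]
width: 0.616
```

Call:
apply_moves([
  [0, 0, 0, 0, 0, 0],
  [0, 0, 0, 0, 0, 0],
])

```text
clock: 7.75
position: [0.4517, -0.3655, 0.2271]
ee_rot: [-3.138, 0.134, 0.001]
force: [-0.9, 0.0, -1.2]
width: 0.611
```

```bash
python3 snap.py 7 wrist side
```

```text
{'clock': 7.75, 'position': [0.4517, -0.3655, 0.2271], 'ee_rot': [-3.1378, 0.1335, 0.0008], 'force': [-0.9115, 0.0311, -1.2074], 'width': 0.6109, 'joints': [0.436, 0.3829, 0.2093, 1.7241, -0.0905, 1.0448, 0.5911]}
```

View pics/wrist7.png

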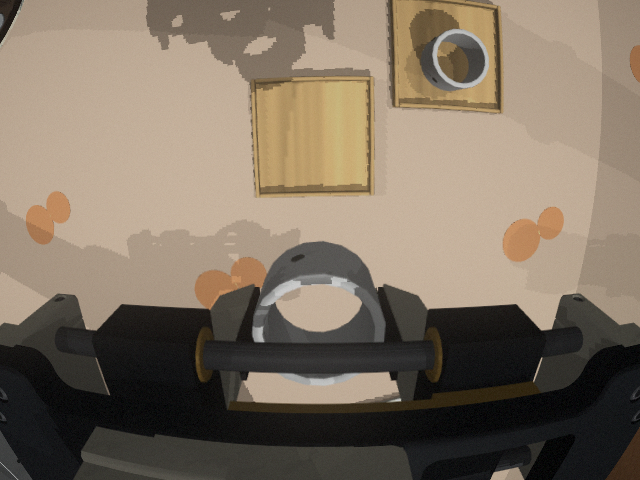

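View pics/side7.png

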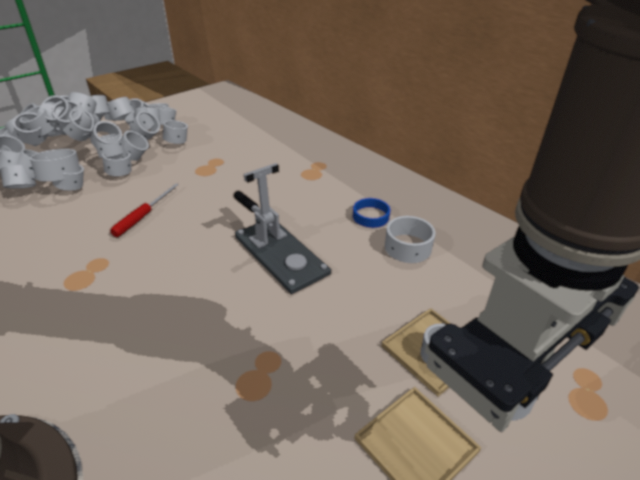

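The wrist view shows the whole empty tray at (313,135) and the held ring upright between the pads. The occupied tray is at (447,52), its ring undisturbed. The clamp is still open in the side view.

```bash
python3 - <<'E'
from h import *
from scipy.optimize import least_squares
im,d,K,R,t=load("wrist7"); hsv=cv2.cvtColor(im,cv2.COLOR_RGB2HSV)
mk=((hsv[...,1]>75)&(hsv[...,0]>13)&(hsv[...,0]<28)).astype(np.uint8); mk[215:]=0; mk[:,:235]=0; mk[:,384:]=0
mk=cv2.morphologyEx(mk,cv2.MORPH_OPEN,np.ones((3,3))); mk=cv2.morphologyEx(mk,cv2.MORPH_CLOSE,np.ones((5,5)))
cs,_=cv2.findContours(mk,cv2.RETR_EXTERNAL,cv2.CHAIN_APPROX_NONE); c=max(cs,key=cv2.contourArea)
print("bbox",cv2.boundingRect(c))
W=plane(c[:,0],.012,K,R,t,True)[:,:2].astype(np.float32); r=cv2.minAreaRect(W); print("tray",r)
cen=np.array(r[0])
g=im.min(2).astype(int); m=np.zeros(g.shape,bool); m[270:390,250:390]=True
s=[.4517,-.3655,.2271]
ys,xs=np.nonzero(m&(g>165)&(hsv[...,1]<20)); P=plane(np.c_[xs,ys],s[2]+.0072,K,R,t,True)[:,:2]
f=least_squares(lambda p:np.hypot(P[:,0]-p[0],P[:,1]-p[1])-p[2],[*P.mean(0),.025],loss='soft_l1',f_scale=.001)
print("held ring",len(P),f.x,np.std(f.fun))
a=np.deg2rad(-4.9); X=np.array([np.cos(a),np.sin(a)]);Y=np.array([np.sin(a),-np.cos(a)])
for n,q in(("tcp",np.array(s[:2])),("ring",f.x[:2])): print(n,"shift cm",(cen-q)@X*100,(cen-q)@Y*100)
print("other tray/ring rim", plane([[460,58]],.044,K,R,t,True))
E
```

```text
bbox (251, 76, 124, 122)
tray ((0.45296525955200195, -0.29465803503990173), (0.11475042998790741, 0.11482567340135574), 86.23442077636719)
held ring 829 [ 0.45270504 -0.36443394  0.02503939] 0.001023614641986584
tcp shift cm -0.47904672727990233 -7.069113313881709
ring shift cm -0.570077844876818 -6.954312060875509
other tray/ring rim [[ 0.58841329 -0.22934699  0.044     ]]
```

The tray measures 114.8 mm square at (0.453, -0.295), agreeing with the side view within 2 mm. The held ring is within about 1 mm of the tool axis. I'll go over the centre and part of the way down.

Call:
apply_moves([
  [-0.3, -3.5, 0, 0, 0, 0],
  [-0.2, -3.5, 1, 0, 0, 0],
  [0, 0, 4, 0, 0, 0],
  [0, 0, 4, 0, 0, 0],
  [0, 0, 4, 0, 0, 0],
])

```text
clock: 8.35
position: [0.4531, -0.2961, 0.0969]
ee_rot: [3.138, -0.134, 0.003]
force: [0.8, -0.2, -2.1]
width: 0.616
```

Call:
apply_moves([
  [0, 0, 0, 0, 0, 0],
  [0, 0, 0, 0, 0, 0],
  [0, 0, 0, 0, 0, 0],
])

```text
clock: 8.65
position: [0.4537, -0.2976, 0.0996]
ee_rot: [3.137, -0.137, 0.005]
force: [1.0, -0.3, -1.6]
width: 0.613
```

```bash
python3 snap.py 8 side wrist
```

```text
{'clock': 8.65, 'position': [0.4537, -0.2976, 0.0996], 'ee_rot': [3.1373, -0.1367, 0.0046], 'force': [0.9626, -0.3207, -1.6164], 'width': 0.6125, 'joints': [0.3635, 0.4763, 0.1608, 1.9511, -0.1118, 0.7193, 0.5036]}
```

View pics/wrist8.png

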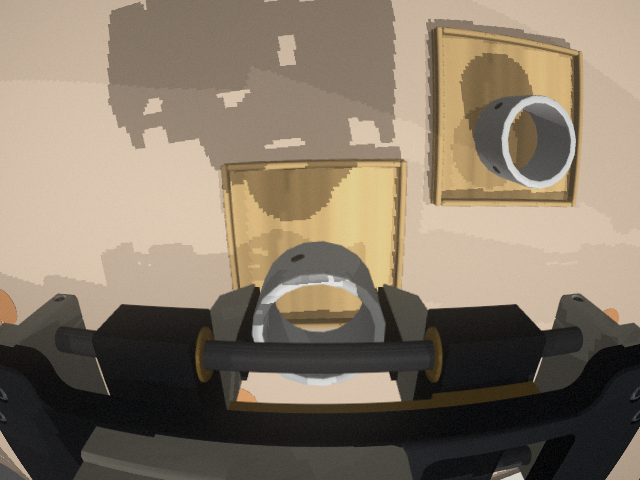

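The ring is above the tray and slightly toward -y. I'll correct that and go down to near the floor.

Call:
apply_moves([
  [0, -0.2, 2, 0, 0, 0],
  [0, 0, 2, 0, 0, 0],
  [0, 0, 1.2, 0, 0, 0],
  [0, 0, 0, 0, 0, 0],
  [0, 0, 0, 0, 0, 0],
])

```text
clock: 9.25
position: [0.453, -0.2952, 0.0463]
ee_rot: [3.138, -0.137, 0.001]
force: [0.0, 0.9, -1.6]
width: 0.618
```

Call:
apply_moves([
  [0, 0, 0.4, 0, 0, 0],
  [0, 0, 0.3, 0, 0, 0],
  [0, 0, 0.2, 0, 0, 0],
  [0, 0, 0, 0, 0, 0],
  [0, 0, 0, 0, 0, 0],
])

```text
clock: 9.75
position: [0.4528, -0.295, 0.0368]
ee_rot: [3.138, -0.137, 0.001]
force: [-0.7, -0.3, 2.9]
width: 0.61
```

```bash
python3 snap.py 9 side wrist
```

```text
{'clock': 9.75, 'position': [0.4528, -0.295, 0.0368], 'ee_rot': [3.1385, -0.1368, 0.0007], 'force': [-0.6778, -0.2692, 2.8936], 'width': 0.6103, 'joints': [0.3795, 0.5723, 0.1365, 1.9939, -0.1344, 0.5833, 0.5197]}
```

View pics/wrist9.png

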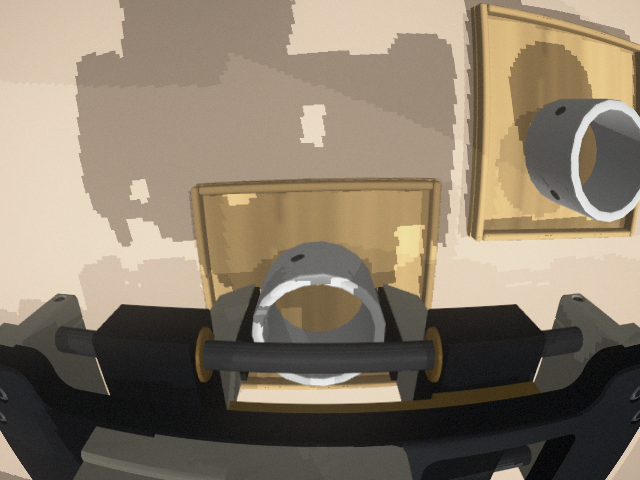

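The vertical force changed from -1.6 N to +2.9 N at TCP height 0.0368, which is where the ring should meet the floor. I'll open the gripper partly, then rise straight up.

Call:
apply_moves([
  [0, 0, 0, 0, 0, 0],
  [0, 0, 0, 0, 0, 0],
  [0, 0, 0, 0, 0, 0],
  [0, 0, 0, 0, 0, 0],
  [0, 0, 0, 0, 0, 0],
], claw=-0.6)

```text
clock: 10.35
position: [0.4525, -0.2949, 0.0364]
ee_rot: [-3.139, 0.137, 0.0]
force: [0.3, -1.0, 0.5]
width: 0.805
```

Call:
apply_moves([
  [0, 0, -1, 0, 0, 0],
  [0, 0, -2, 0, 0, 0],
  [0, 0, -3, 0, 0, 0],
  [0, 0, -4, 0, 0, 0],
  [0, 0, -4, 0, 0, 0],
])

```text
clock: 10.85
position: [0.4521, -0.2947, 0.1785]
ee_rot: [-3.139, 0.137, 0.001]
force: [0.7, -0.1, -0.2]
width: 0.798
```

Call:
apply_moves([
  [0, 3, -4, 0, 0, 0],
  [0, 3, 0, 0, 0, 0],
  [0, 3, 0, 0, 0, 0],
  [0, 0, 0, 0, 0, 0],
  [0, 0, 0, 0, 0, 0],
])

```text
clock: 11.35
position: [0.4443, -0.3848, 0.2169]
ee_rot: [-3.138, 0.139, -0.0]
force: [1.2, 0.1, -1.0]
width: 0.798
```

```bash
python3 snap.py 10 side wrist scene
```

```text
{'clock': 11.35, 'position': [0.4443, -0.3848, 0.2169], 'ee_rot': [-3.1384, 0.1392, -0.0], 'force': [1.2254, 0.0525, -0.9938], 'width': 0.7978, 'joints': [0.4655, 0.4031, 0.2182, 1.7219, -0.0994, 1.0274, 0.6296]}
```

View pics/wrist10.png

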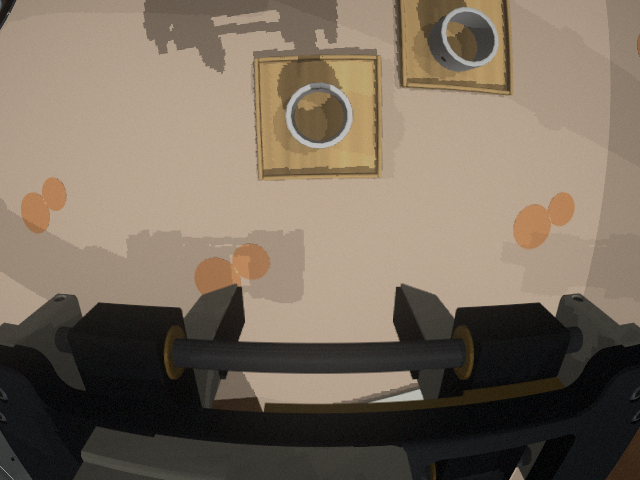

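View pics/side10.png

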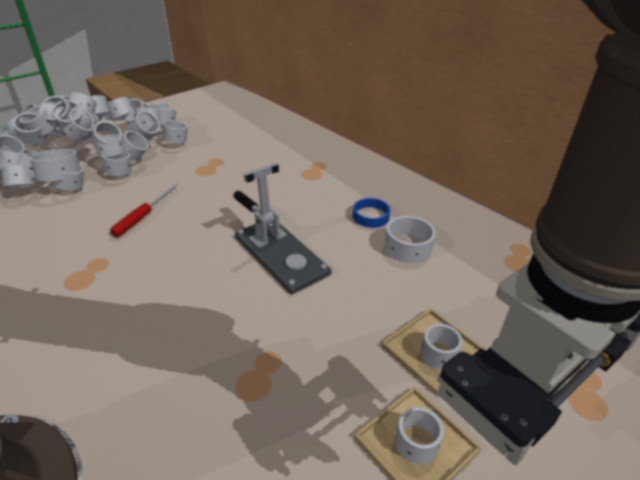

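The ring stands upright in the tray at (319,116) in the wrist view and (418,435) in the side view. The finished ring is unmoved at (441,347), and the clamp is open. One numeric check of the centring before I hand in.

```bash
python3 - <<'E'
from h import *
from scipy.optimize import least_squares
im,d,K,R,t=load("wrist10"); g=im.min(2).astype(int); hsv=cv2.cvtColor(im,cv2.COLOR_RGB2HSV)
m=np.zeros(g.shape,bool); m[78:155,280:358]=True
ys,xs=np.nonzero(m&(g>130)&(hsv[...,1]<25)); P=plane(np.c_[xs,ys],.044,K,R,t,True)[:,:2]
f=least_squares(lambda p:np.hypot(P[:,0]-p[0],P[:,1]-p[1])-p[2],[*P.mean(0),.025],loss='soft_l1',f_scale=.001)
mk=((hsv[...,1]>75)&(hsv[...,0]>13)&(hsv[...,0]<28)).astype(np.uint8); mk[195:]=0; mk[:,:240]=0; mk[:,390:]=0
mk=cv2.morphologyEx(mk,cv2.MORPH_OPEN,np.ones((3,3)))
c=max(cv2.findContours(mk,cv2.RETR_EXTERNAL,cv2.CHAIN_APPROX_NONE)[0],key=cv2.contourArea)
r=cv2.minAreaRect(plane(c[:,0],.012,K,R,t,True)[:,:2].astype(np.float32))
print("ring",len(P),f.x,np.std(f.fun),"tray",r,"off mm",(f.x[:2]-r[0])*1000)
a=cv2.cvtColor(load("side0")[0],cv2.COLOR_RGB2GRAY)[315:375,415:465];b=cv2.cvtColor(load("side10")[0],cv2.COLOR_RGB2GRAY)
tm=cv2.matchTemplate(b,a,cv2.TM_CCOEFF_NORMED); print("ring_done px now vs (415,315):",cv2.minMaxLoc(tm)[1::2])
from cell import order
if np.linalg.norm(f.x[:2]-r[0])<.012: print(order.sign_off())
E
```

```text
ring 871 [ 0.45324159 -0.29424326  0.02517182] 0.0012049764248940513 tray ((0.4528099596500397, -0.29466307163238525), (0.11476317793130875, 0.11469358950853348), 85.96316528320312) off mm [0.43162671 0.41981283]
ring_done px now vs (415,315): (0.6292825937271118, (391, 409))
the job is handed in; nothing more can be done
None
```

The template check on the finished ring matched the wrong place: part of that patch is now behind the gripper. I'll re-check its position from the stored images.

```bash
python3 - <<'E'
from h import *
from scipy.optimize import least_squares
for n,b in(("wrist7",(25,95,428,495)),("wrist9",None),("wrist10",(5,72,438,502))):
    if b is None: continue
    im,d,K,R,t=load(n); g=im.min(2).astype(int); hsv=cv2.cvtColor(im,cv2.COLOR_RGB2HSV)
    m=np.zeros(g.shape,bool); m[b[0]:b[1],b[2]:b[3]]=True
    ys,xs=np.nonzero(m&(g>140)&(hsv[...,1]<25)); P=plane(np.c_[xs,ys],.044,K,R,t,True)[:,:2]
    f=least_squares(lambda p:np.hypot(P[:,0]-p[0],P[:,1]-p[1])-p[2],[*P.mean(0),.025],loss='soft_l1',f_scale=.001); print(n,f.x,np.std(f.fun))
for n in("side0","side10"):
    im,d,K,R,t=load(n); c=im[320:375,415:445]; g=cv2.cvtColor(im,cv2.COLOR_RGB2HSV)
    row=[int(np.nonzero(g[r,400:460,1]<40)[0][0])+400 for r in(340,345,350,355)]; print(n,"left edge px",row)
E
```

```text
wrist7 [ 0.5895507  -0.22901853  0.02521682] 0.001148319901271095
wrist10 [ 0.58955633 -0.22911873  0.02520476] 0.0010821748884784592
side0 left edge px [423, 422, 421, 421]
side10 left edge px [423, 422, 421, 421]
```

The clamp is thrown open, and the white ring stands upright in the middle of the empty tray. I handed the job in at about 11.5 s. The sign-off gives no verdict, so what follows is my own last checks.

**What I did**
- I pushed the clamp handle over with shut fingers until it sprang to its open stop.
- I gripped the ring at a 56 mm opening, lifted it out and carried it high to the empty tray.
- I lowered it until the tray floor took its weight: the vertical force went from -1.6 N to +2.9 N, at the expected height. Then I opened the gripper and backed off.

**Last checks**
- **Clamp:** the final side view shows the arm upright and the handle level. I judged this by eye and did not measure the angle.
- **Ring:** its axis measures 0.6 mm from the tray centre, and it looks upright.
- **Finished ring:** it has not moved. Its left-edge pixels in the side view are the same as at the start, and the wrist camera places it within 0.1 mm before and after the placing.
- **Robot:** it is clear of everything, with the tool about 0.22 m up.

**Check that disagreed:** the template match on the finished ring, run in the same script as the hand-in, matched the wrong spot with a score of 0.63. The gripper probably covers part of that patch in the final view. I re-checked that ring from the stored images only after handing in, which gave the figures above.

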